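# Load two spark plugs into a sloping feed rail

### The arm

A 7-joint arm with a two-finger parallel gripper is mounted at the origin on a cart in front of the work surface, level with it; the furniture and walls round the work are solid. World frame = base frame: x ahead of the robot, y to its left, z up, the work surface at z = 0. Lengths are in m, angles in rad, forces in N, time in s.
With the tool pointing down it reaches from about 0.425 to 0.925 m from the base axis. Payload 6.8 kg.
Tool frame: the origin (TCP) lies at the very end of the fingers, on their centre line; the grasp point (between the pads) lies 19 mm behind it; z points along the fingers, y is the line along which they close (so a half turn about z gives the same grasp; the last joint's range is limited). The gripper opens to 85 mm and grips with 20 to 120 N. Pads are 22 mm wide; open, the fingers measure 114 mm over their backs; the gripper's body (76 mm by 85 mm) begins 54 mm behind the grasp point. The pads swing forward as they close: fully open they stand 13 mm farther back than shut.
Start: joints at [-1.412, 0.477, 0.022, 1.555, -0.011, 1.109, -0.083], TCP at [0.178, 0.651, 0.231] pointing down, gripper open.
Joint ranges: [-2.96, 2.96], [-0.34, 2.1], [-1.41, 1.46], [0.24, 2.44], [-1.37, 4.51], [0.17, 1.92], [-2.96, 2.96]. Speed limits (rad/s): [2.39, 2.39, 3.14, 3.14, 3.14, 3.14, 3.14].

### API

Orientations are given as a rotation vector (axis times angle).
In Python, from bench import r gives the robot as it stands.
- The arm moves only by the shell command python3 -m jog 'ROWS' [FORCE]. ROWS is JSON, a list of rows, each an object of numbers: "fingers": the finger opening in m, from 0 to 0.0854; "x", "y", "z": the shift along the tool's x, y, z in m; "rx", "ry", "rz": the turn, a rotation vector about the tool's x, y, z in degrees. In form: [{"fingers": .., "x": .., "y": .., "z": .., "rx": .., "ry": .., "rz": ..}, ...]. A call has 1 to 8 rows; each row shifts and turns the commanded pose from where the row before left it, along the tool's axes as they then stand; what a row does not reach is not made up. A row lasts 1/8 s, in which the tool goes at most 62.5 mm and 10.7 degrees, less where a joint would pass 70% of its speed; a pose out of reach is approached as far as the arm can. A call is refused whole if a number of a shift passes 0.0625 or a number of a turn 10.7, either way. A call with a gripper value outside its range is refused whole. The fingers move at their own pace and stop on an object; FORCE is the grip in N (left out, the last holds). Time passes only in rows, so rows that do not move let the fingers close. It gives the time, the measured TCP pose, the force, the opening and the grip force at its end, in the units of the state.
- r.get_obs(): the state, without advancing time (a new reading comes with each control period).
- r.grab_frame(name): name is "side" or "top" or "wrist"; returns (picture, depth): 480x640x3 uint8, red, green, blue; 480x640 float32, m along the optical axis (not along the pixel's ray), 0 where there is no reading.
- r.get_calibration(name): a dict with "mtx" (3x3 intrinsics, pixels), "extrinsics" (4x4, takes a point from camera to world coordinates). Camera axes: x right, y down, z forward; pixel columns grow to the right and rows downward; lengths in m; the calibration is good to about 2 mm. A picture is of the moment at which its call begins: read the wrist's pose just before it. get_calibration takes no time and is no camera call; for the wrist camera it gives the pose at the moment of the call.
- r.hand_in(): hands the job in; it is judged then, once.
Trained networks look in the newest picture that a camera, given by its name, has taken for a name from the list of things; names that differ only in an ending like _2 or _b are one class to them, and where a whole thing is asked for, a point or a joint stands for the part that bears it (a point fixed in the world has none). Each returns a list of dicts, best first, with "score" (0 to 1); they miss things now and then, are a little off and sometimes report something else, mostly with a low value. They report only what shows in the picture. A call takes as long as a camera call. They do not tell look-alikes from the thing itself.
- r.search_frame(target, camera): "xyz" ([x, y, z] in m, in world coordinates, good to about 4 mm: the middle of the surface that is visible of it).
- r.landmark_of(target, camera): "xyz" ([x, y, z] in m, in world coordinates, good to about 4 mm: a listed point, or the origin of a listed thing).
The state is a dict: "clock": time; "joints": joint angles; "qvel": joint speeds; "tau": joint torques, N m; "tcp_pos": TCP position; "orientation": TCP orientation; "contact_force": force on the tool from outside, world axes, zero at the start; "moment": the same for the moment, N m; "grip_width": finger opening in m; "gripper_force": force on a finger pad.
Only numpy, scipy, OpenCV 4.12 (cv2) and the standard library are available. Lean on these libraries where they do the work, as an engineer would, in place of code of your own. Each camera call takes 0.05 s, during which the arm holds its last target. There are 200 camera calls.

### The job

Slide both spark plugs into the sloping feed rail on the bench, one after the other, each with its dark threaded end going down the rail first. At the end both should lie inside the tube under the amber cover, the lower one against the red end stop and the other right behind it.

Things in the scene. Friction and masses are not known exactly. Their poses are not given: they have to be found in the camera images.
- plug_a: spark plug, the first of two alike, lying on its side: 71 mm long along its own y, 22 mm across and 19 mm high, about 0.05 kg. Origin at the middle of its length, on its underside. Its -y end is the dark threaded end; its +y end is the white porcelain end.
- plug_b: spark plug, the second of two alike, lying on its side: 71 mm long along its own y, 22 mm across and 19 mm high, about 0.05 kg. Origin at the middle of its length, on its underside. Its -y end is the dark threaded end; its +y end is the white porcelain end.
- channel: sloping channel of the feed rail, aluminium, on a grey stand fixed to the bench. Origin: on the channel floor, mid-width, at the inner face of the red end stop, 35 mm above the bench. x runs uphill along the floor, 25 degrees above level; y across; z square to the floor. From x = 0 to 150 mm it is a tube 32 mm wide and 28 mm high under a see-through amber cover.
- funnel (a point): point on the channel floor, mid-width, at the upper mouth of the tube (channel x = 150 mm). Uphill of it, to channel x = 235 mm, the channel is open above, with blue walls 18 mm high that flare to about 100 mm apart and steer a plug into the tube.
- tray (a point): point on the channel floor, mid-width, at channel x = 255 mm, 143 mm above the bench: on the open plate (140 mm wide, no walls, upper edge at x = 310 mm) where a plug is set down, its middle here and its length along the channel, held level or tilted to the slope, and let go. The floor is polished (friction about 0.12): the plug slides down into the tube by itself within a second.
Mind the look-alikes: they are no part of the job. Leave any blue, brown or yellow look-alike of the plug_b alone.

How it is judged:
By the outcome, as a careful person would: the job done as asked, in the order asked, and still so for the second after the job is handed in, with the robot touching nothing.
It also fails if it takes over 54 s, if anything falls off the work surface, if the arm or the gripper's body presses on something with over 40 N, if the wrist force passes 120 N, or if a joint passes its speed limit or range.

## Working session

There is one attempt and no reset: what is moved stays moved. The work goes in short steps, Python scripts to look and compute and a shell command to move; the robot and the scene stay as the last step left them, time stands still between calls to the robot, and variables do not carry over. Pictures are saved under pics/ and viewed, at most 10 in all, crops included, and the job is handed in when it is done.

```bash
mkdir -p pics; cat > h.py <<'E'
from bench import r
import numpy as np, cv2
from scipy.spatial.transform import Rotation as R
def snap(cam,name):
    c=r.get_calibration(cam); im,d=r.grab_frame(cam)
    cv2.imwrite(f'pics/{name}.png',im[:,:,::-1]); np.savez(f'pics/{name}.npz',im=im,d=d,K=c['mtx'],T=c['extrinsics']); return im,d,c
def px(d,c,u,v):
    K=np.array(c['mtx']);T=np.array(c['extrinsics']);z=d[v,u]
    return (T@np.r_[np.linalg.inv(K)@[u,v,1]*z,1])[:3]
def proj(c,p):
    K=np.array(c['mtx']);T=np.linalg.inv(np.array(c['extrinsics']));q=K@(T@np.r_[p,1])[:3];return (q[:2]/q[2]).round()
E
python3 - <<'E'
from h import *
o=r.get_obs();print(o['clock'],o['tcp_pos'],o['orientation'])
for cam in('top','side'):
    im,d,c=snap(cam,cam+'0')
    for t in('plug_a','channel','funnel','tray'):
        for f in('search_frame','landmark_of'):
            try:
                for k in getattr(r,f)(t,cam): print(cam,t,f,np.round(k['xyz'],3),round(k['score'],2),proj(c,k['xyz']))
            except Exception as e: print(t,f,e)
a=cv2.imread('pics/top0.png');b=cv2.imread('pics/side0.png')
cv2.imwrite('pics/both.png',cv2.resize(np.vstack([a,b])[:, :],(400,600)))
E
```

```text
0.0 [0.17782051 0.65056206 0.2303213 ] [-4.17795536e-01 -3.11356898e+00  2.79814638e-03]
top plug_a search_frame [ 0.495 -0.156  0.017] 0.57 [368. 257.]
top plug_a search_frame [ 0.518 -0.369  0.012] 0.42 [440. 276.]
top plug_a search_frame [ 0.483 -0.039  0.016] 0.41 [328. 247.]
top plug_a landmark_of [ 0.384 -0.041 -0.   ] 0.69 [317. 280.]
top plug_a landmark_of [ 0.486 -0.039  0.001] 0.64 [328. 247.]
top plug_a landmark_of [ 0.5   -0.258 -0.   ] 0.58 [401. 269.]
top plug_a landmark_of [ 0.519 -0.37  -0.002] 0.57 [440. 277.]
top plug_a landmark_of [ 0.495 -0.157 -0.001] 0.46 [367. 259.]
top channel search_frame [0.536 0.147 0.124] 0.56 [272. 198.]
top channel landmark_of [0.555 0.333 0.036] 0.74 [218. 179.]
top funnel search_frame [0.534 0.139 0.124] 0.84 [275. 200.]
top funnel landmark_of [0.538 0.196 0.098] 0.89 [257. 194.]
top funnel landmark_of [0.558 0.338 0.036] 0.43 [217. 178.]
top tray search_frame [0.532 0.141 0.123] 0.8 [274. 200.]
top tray search_frame [ 0.494 -0.161  0.015] 0.72 [369. 258.]
top tray landmark_of [0.524 0.105 0.142] 0.98 [285. 206.]
side plug_a search_fra
[... 470 characters left out ...]
 0.002] 0.59 [390. 379.]
side plug_a landmark_of [ 0.491 -0.162  0.002] 0.5 [341. 323.]
side plug_a landmark_of [ 0.38  -0.042 -0.003] 0.44 [271. 304.]
side channel search_frame [0.535 0.118 0.137] 0.82 [323. 208.]
side channel landmark_of [0.56  0.333 0.039] 0.7 [311. 218.]
side channel landmark_of [0.541 0.202 0.098] 0.47 [317. 213.]
side funnel search_frame [0.535 0.122 0.133] 0.66 [323. 209.]
side funnel search_frame [ 0.493 -0.166  0.014] 0.5 [342. 318.]
side funnel landmark_of [0.541 0.201 0.099] 0.6 [317. 213.]
side tray search_frame [0.529 0.118 0.136] 0.66 [321. 209.]
side tray landmark_of [0.527 0.102 0.139] 0.62 [322. 210.]
side tray landmark_of [0.56  0.331 0.038] 0.4 [311. 219.]
```

View pics/top0.png

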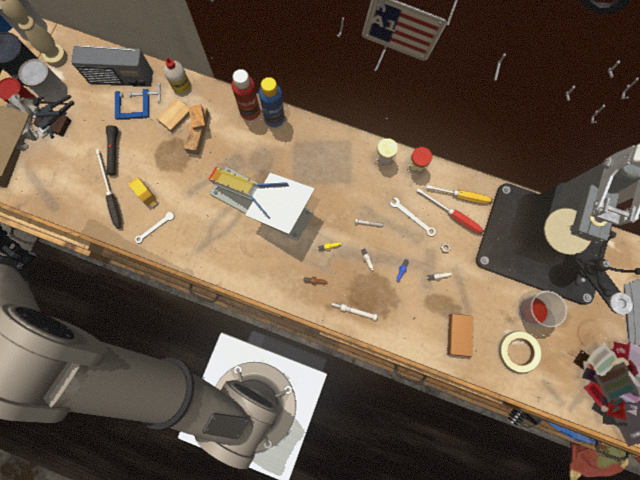

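View pics/side0.png

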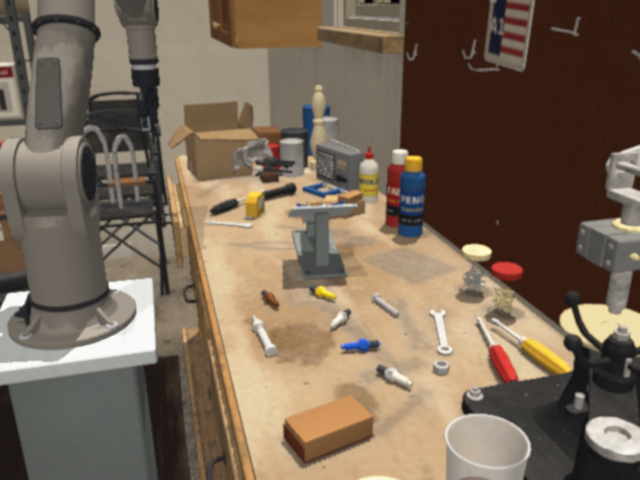

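Top view candidates: yellow (330,246), brown (315,281) and blue (402,270) are look-alikes. White porcelain with steel at (367,259) and (440,276) fit the description. The long part at (355,311) is another thing. I'll confirm with an enlarged crop of both cameras.

```bash
python3 - <<'E'
from h import *
t=cv2.imread('pics/top0.png');s=cv2.imread('pics/side0.png')
f=lambda a,u,v:cv2.resize(a[v-20:v+20,u-26:u+26],(390,300),interpolation=cv2.INTER_CUBIC)
cv2.imwrite('pics/c1.png',np.vstack([np.hstack([f(t,367,259),f(t,440,276)]),np.hstack([f(s,341,318),f(s,392,375)])]))
d=np.load('pics/top0.npz');c={'mtx':d['K'],'extrinsics':d['T']}
# points above bench near each plug
K,T=d['K'],d['T'];v,u=np.mgrid[0:480,0:640];D=d['d']
P=np.stack([(u-K[0,2])/K[0,0]*D,(v-K[1,2])/K[1,1]*D,D],-1)@T[:3,:3].T+T[:3,3]
for p in([.494,-.158],[.517,-.368]):
    m=(np.hypot(P[...,0]-p[0],P[...,1]-p[1])<.06)&(P[...,2]>.006)&(P[...,2]<.04)
    q=P[m];w,V=np.linalg.eigh(np.cov(q[:,:2].T));a=V[:,1];l=(q[:,:2]-q[:,:2].mean(0))@a
    print(m.sum(),q.mean(0).round(3),a.round(3),np.sqrt(w).round(4),l.min(),l.max(),q[:,2].max())
    for k in np.argsort(l)[::5]: print((l[k]*1000).round(),d['im'][m][k],u[m][k],v[m][k])
E
```

```text
141 [ 0.493 -0.155  0.014] [0.69  0.724] [0.0128 0.0212] -0.05279680018411145 0.05206591991186854 0.025156128719893145
-53.0 [191 155 117] 379 273
-33.0 [210 206 187] 371 269
-30.0 [195 188 168] 371 268
-27.0 [232 228 208] 370 267
-24.0 [219 199 171] 372 265
-21.0 [192 167 137] 372 264
-19.0 [191 175 147] 368 265
-16.0 [212 198 172] 368 264
-14.0 [229 221 195] 368 263
-11.0 [236 231 206] 368 262
-9.0 [241 236 213] 368 261
-6.0 [242 238 219] 368 260
-4.0 [196 179 159] 366 260
-2.0 [183 171 154] 366 259
-1.0 [224 216 197] 367 258
1.0 [151 142 128] 364 259
3.0 [234 223 209] 366 257
6.0 [159 147 131] 363 258
8.0 [228 220 197] 365 256
11.0 [185 156 122] 353 261
14.0 [127 124 113] 366 253
17.0 [100  89  80] 366 252
20.0 [97 93 87] 364 252
22.0 [98 90 88] 364 251
24.0 [196 164 130] 370 248
26.0 [137 117  98] 365 249
29.0 [126 114  97] 361 250
33.0 [195 175 154] 362 248
52.0 [204 172 136] 358 243
140 [ 0.518 -0.363  0.014] [-0.598  0.801] [0.0136 0.0222] -0.053981003686586405 0.05404200938322189 0.02378385306616959
-54.0 [178 151 119] 457 275
-38.0 [221 199 163] 451 273
-33.0 [230 226 202] 449 273
-28.0 [149 128 105] 449 276
-26.0 [208 177 140] 441 258
-22.0 [241 241 226] 447 274
-20.0 [238 233 209] 445 275
-17.0 [202 190 167] 445 276
-14.0 [240 239 216] 443 275
-11.0 [140 124 103] 443 277
-8.0 [198 170 135] 436 262
-4.0 [229 224 201] 440 274
-2.0 [189 174 158] 440 277
-0.0 [177 168 151] 438 273
1.0 [207 190 175] 439 277
4.0 [169 157 144] 436 273
6.0 [134 125 115] 438 278
7.0 [166 153 134] 435 273
9.0 [234 227 205] 436 277
11.0 [180 168 148] 435 278
15.0 [121 110  97] 434 278
17.0 [81 75 67] 433 278
20.0 [91 87 83] 432 277
22.0 [99 82 69] 432 279
25.0 [96 90 84] 430 276
26.0 [89 75 67] 430 279
30.0 [103  98  89] 428 276
43.0 [185 160 129] 420 269
```

View pics/c1.png

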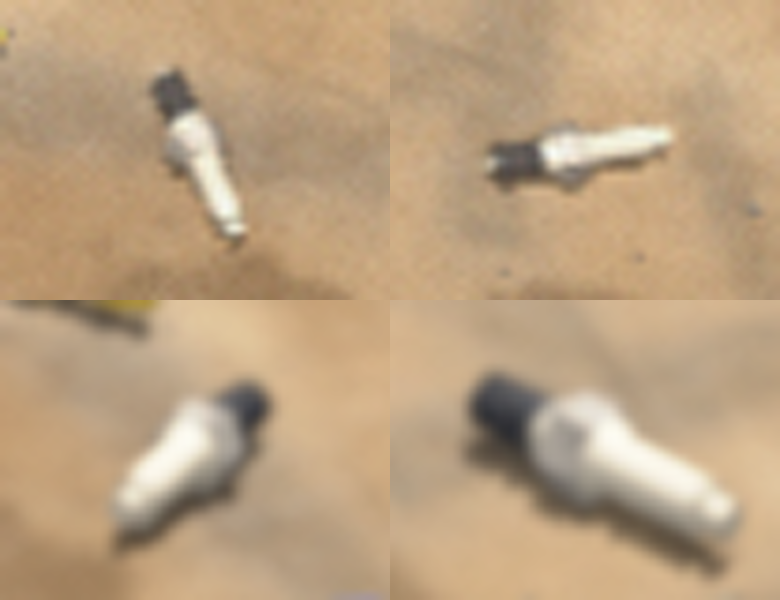

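```bash
cat >> h.py <<'E'
def frame(dark_deg,tilt=0):  # tool x along dark direction, pointing down; tilt: pitch so x dips by tilt deg
    a=np.radians(dark_deg);x=np.array([np.cos(a),np.sin(a),0]);z=np.array([0,0,-1.]);
    M=np.c_[x,np.cross(z,x),z];return R.from_matrix(M)*R.from_euler('y',-tilt,degrees=True)
def delta(pos,Rt):
    o=r.get_obs();Rc=R.from_rotvec(o['orientation'])
    print('clock',round(o['clock'],2),'tcp',np.round(o['tcp_pos'],4),'w',round(o['grip_width'],4))
    print(' turn deg',np.degrees((Rc.inv()*Rt).as_rotvec()).round(1))
    d=np.array(pos)-o['tcp_pos']
    print(' shift in current axes',Rc.inv().apply(d).round(4),'| after turning',Rt.inv().apply(d).round(4))
E
python3 - <<'E'
from h import *
d=np.load('pics/top0.npz');K,T=d['K'],d['T']
def ray(u,v,z):
    w=T[:3,:3]@np.linalg.inv(K)@[u,v,1];return T[:3,3]+w*(z-T[2,3])/w[2]
for n,dk,wt in(('A',(363.4,249),(372.6,270.3)),('B',(427.3,278),(451.6,273.6))):
    p,q=ray(*dk,.0095),ray(*wt,.0095);v=p-q
    a=np.degrees(np.arctan2(v[1],v[0]));m=(p+q)/2
    print(n,p.round(4),q.round(4),'len',np.linalg.norm(v).round(4),'mid',m.round(4),'ang',a.round(1))
    if n=='A':delta([*m[:2],.2],frame(a)); print(frame(a).as_matrix().round(2))
E
```

```text
A [ 0.5157 -0.136   0.0095] [ 0.4663 -0.1816  0.0095] len 0.0672 mid [ 0.491  -0.1588  0.0095] ang 42.7
clock 0.9 tcp [0.178  0.6511 0.2313] w 0.0853
 turn deg [  0.  -0. 122.]
 shift in current axes [-0.5155 -0.6987  0.0313] | after turning [-0.3197  0.8073  0.0313]
[[ 0.73  0.68  0.  ]
 [ 0.68 -0.73  0.  ]
 [ 0.    0.   -1.  ]]
B [ 0.501  -0.3358  0.0095] [ 0.538  -0.3972  0.0095] len 0.0717 mid [ 0.5195 -0.3665  0.0095] ang 121.0
```

```bash
A='x'; python3 -m jog '[{"x":-0.056,"y":-0.009,"rz":5.4},{"x":-0.056,"y":-0.009,"rz":5.4},{"x":-0.056,"y":-0.009,"rz":5.4},{"x":-0.056,"y":-0.009,"rz":5.4},{"x":-0.056,"y":-0.009,"rz":5.4},{"x":-0.056,"y":-0.009,"rz":5.4},{"x":-0.056,"y":-0.009,"rz":5.4},{"x":-0.056,"y":-0.009,"rz":5.4}]' | tail -5
python3 -m jog '[{"x":-0.056,"y":-0.009,"rz":5.4},{"x":-0.056,"y":-0.009,"rz":5.4},{"x":-0.056,"y":-0.009,"rz":5.4},{"x":-0.056,"y":-0.009,"rz":5.4},{"x":-0.056,"y":-0.009,"rz":5.4},{"x":-0.056,"y":-0.009,"rz":5.4},{"x":-0.056,"y":-0.009,"rz":5.4},{"x":-0.056,"y":-0.009,"rz":5.4}]' | tail -5
python3 -c "
from h import *
delta([.491,-.1588,.2],frame(42.7))"
```

```text
clock 0.9 tcp [0.178  0.6511 0.2313] w 0.0853
 turn deg [  0.  -0. 122.]
 shift in current axes [-0.5155 -0.6987  0.0313] | after turning [-0.3192  0.8075  0.0313]validation failed for argument at $[0]...
validation failed for argument at $[0]...
```

```bash
python3 -m jog '[{"fingers":0.085,"x":-0.056,"y":-0.009,"z":0,"rx":0,"ry":0,"rz":5.4},{"fingers":0.085,"x":-0.056,"y":-0.009,"z":0,"rx":0,"ry":0,"rz":5.4},{"fingers":0.085,"x":-0.056,"y":-0.009,"z":0,"rx":0,"ry":0,"rz":5.4},{"fingers":0.085,"x":-0.056,"y":-0.009,"z":0,"rx":0,"ry":0,"rz":5.4},{"fingers":0.085,"x":-0.056,"y":-0.009,"z":0,"rx":0,"ry":0,"rz":5.4},{"fingers":0.085,"x":-0.056,"y":-0.009,"z":0,"rx":0,"ry":0,"rz":5.4},{"fingers":0.085,"x":-0.056,"y":-0.009,"z":0,"rx":0,"ry":0,"rz":5.4},{"fingers":0.085,"x":-0.056,"y":-0.009,"z":0,"rx":0,"ry":0,"rz":5.4}]'
python3 -c "
from h import *
delta([.491,-.1588,.2],frame(42.7))"
```

```text
clock: 1.9
tcp_pos: [0.5016, 0.3455, 0.2315]
orientation: [1.539, 2.738, 0.001]
contact_force: [1.3, 0.8, -0.5]
grip_width: 0.0852
gripper_force: 0.0
clock 1.9 tcp [0.5016 0.3455 0.2315] w 0.0852
 turn deg [ 0.  -0.  78.6]
 shift in current axes [-0.4253 -0.2713  0.0313] | after turning [-0.3498  0.3635  0.0315]
```

```bash
python3 -m jog '[{"fingers":0.085,"x":-0.06,"y":0,"z":0,"rx":0,"ry":0,"rz":8},{"fingers":0.085,"x":-0.06,"y":0,"z":0,"rx":0,"ry":0,"rz":8},{"fingers":0.085,"x":-0.06,"y":0,"z":0,"rx":0,"ry":0,"rz":8},{"fingers":0.085,"x":-0.06,"y":0,"z":0,"rx":0,"ry":0,"rz":8},{"fingers":0.085,"x":-0.06,"y":0,"z":0,"rx":0,"ry":0,"rz":8},{"fingers":0.085,"x":-0.06,"y":0,"z":0,"rx":0,"ry":0,"rz":8},{"fingers":0.085,"x":-0.06,"y":0,"z":0,"rx":0,"ry":0,"rz":8},{"fingers":0.085,"x":-0.06,"y":0,"z":0,"rx":0,"ry":0,"rz":8}]'
python3 -c "
from h import *
im,d,c=snap('wrist','w1')
for f in(r.landmark_of,r.search_frame):
  for k in f('plug_a','wrist'): print(np.round(k['xyz'],4),round(k['score'],2),proj(c,k['xyz']))
delta([.491,-.1588,.15],frame(42.7))"
```

```text
clock: 2.9
tcp_pos: [0.5281, -0.1099, 0.2316]
orientation: [2.757, 1.504, 0.001]
contact_force: [-0.5, -1.0, 0.7]
grip_width: 0.0851
gripper_force: 0.0
[ 0.4935 -0.1581 -0.0026] 0.9 [316. 251.]
[ 0.4874 -0.0413 -0.0006] 0.77 [252. 168.]
[ 5.206e-01 -3.644e-01  2.000e-04] 0.58 [420. 365.]
[ 0.4954 -0.2597  0.0021] 0.56 [363. 316.]
[ 0.4937 -0.1522  0.0098] 0.92 [314. 250.]
[ 0.5008 -0.255   0.0156] 0.75 [366. 317.]
[ 0.516  -0.3521  0.013 ] 0.73 [415. 367.]
[ 0.3814 -0.0355  0.0142] 0.67 [166. 219.]
[ 0.4878 -0.0365  0.0147] 0.61 [247. 166.]
clock 3.05 tcp [ 0.5269 -0.1115  0.2318] w 0.0852
 turn deg [ 0.  -0.  14.4]
 shift in current axes [-0.0592 -0.0045  0.0818] | after turning [-0.0585  0.0104  0.0818]
```

View pics/w1.png

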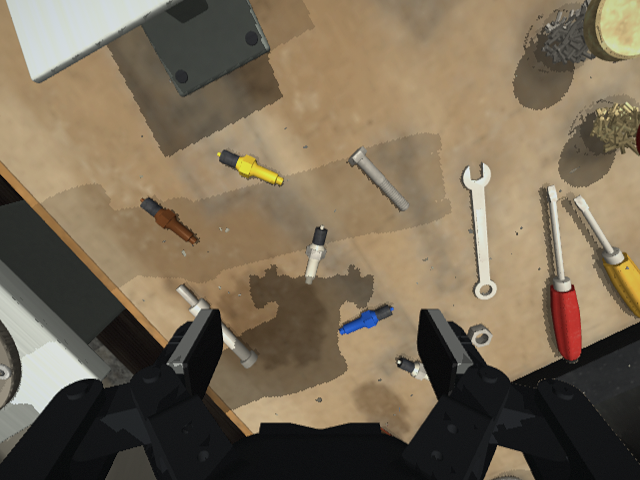

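Wrist view: plug A is white, dark end at (320,228), white tip at (308,282). Blue (366,320) and yellow (252,168) stand clear of it.

```bash
python3 -c "
from h import *
d=np.load('pics/w1.npz');K,T=d['K'],d['T']
def ray(u,v,z=.0095):
    w=T[:3,:3]@np.linalg.inv(K)@[u,v,1];return T[:3,3]+w*(z-T[2,3])/w[2]
p,q=ray(320,227),ray(308,283);v=p-q;m=(p+q)/2;a=np.degrees(np.arctan2(v[1],v[0]))
print(p,q,np.linalg.norm(v),m,a)
delta([*m[:2],.003],frame(a))"
```

```text
[ 0.51447689 -0.13325322  0.0095    ] [ 0.46605034 -0.1828557   0.0095    ] 0.06932198178887868 [ 0.49026362 -0.15805446  0.0095    ] 45.68726724908659
clock 3.05 tcp [ 0.5269 -0.1115  0.2318] w 0.0852
 turn deg [ 0.  -0.  11.4]
 shift in current axes [-0.059  -0.0056  0.2288] | after turning [-0.0589  0.0063  0.2288]
```

```bash
python3 -m jog '[{"fingers":0.085,"x":0,"y":0,"z":0,"rx":0,"ry":0,"rz":5.7},{"fingers":0.085,"x":0,"y":0,"z":0.02,"rx":0,"ry":0,"rz":5.7},{"fingers":0.085,"x":-0.027,"y":0.003,"z":0.04,"rx":0,"ry":0,"rz":0},{"fingers":0.06,"x":-0.027,"y":0.003,"z":0.05,"rx":0,"ry":0,"rz":0},{"fingers":0.06,"x":0,"y":0,"z":0.05,"rx":0,"ry":0,"rz":0},{"fingers":0.06,"x":0,"y":0,"z":0.04,"rx":0,"ry":0,"rz":0},{"fingers":0.06,"x":0,"y":0,"z":0.015,"rx":0,"ry":0,"rz":0},{"fingers":0.06,"x":0,"y":0,"z":0,"rx":0,"ry":0,"rz":0}]' 30
python3 -c "
from h import *
delta([.4903,-.158,.004],frame(45.7))"
```

```text
clock: 4.05
tcp_pos: [0.4955, -0.1503, 0.016]
orientation: [-2.889, -1.232, 0.001]
contact_force: [0.1, -0.1, 0.2]
grip_width: 0.0604
gripper_force: 0.0
clock 4.05 tcp [ 0.4955 -0.1503  0.016 ] w 0.0604
 turn deg [-0.1  0.   0.5]
 shift in current axes [-0.0092  0.0015  0.012 ] | after turning [-0.0092  0.0016  0.012 ]
```

```bash
python3 -m jog '[{"fingers":0.06,"x":-0.004,"y":0.0015,"z":0.012,"rx":0,"ry":0,"rz":0},{"fingers":0.01,"x":0,"y":0,"z":0,"rx":0,"ry":0,"rz":0},{"fingers":0.01,"x":0,"y":0,"z":0,"rx":0,"ry":0,"rz":0},{"fingers":0.01,"x":0,"y":0,"z":0,"rx":0,"ry":0,"rz":0},{"fingers":0.01,"x":0,"y":0,"z":0,"rx":0,"ry":0,"rz":0},{"fingers":0.01,"x":0,"y":0,"z":0,"rx":0,"ry":0,"rz":0}]' 40
```

```text
clock: 4.8
tcp_pos: [0.4941, -0.155, 0.005]
orientation: [2.89, 1.23, 0.002]
contact_force: [-0.1, 0.5, 5.3]
grip_width: 0.0178
gripper_force: 39.2
```

```bash
python3 -m jog '[{"fingers":0.01,"x":0,"y":0,"z":-0.05,"rx":0,"ry":0,"rz":0},{"fingers":0.01,"x":0,"y":0,"z":-0.0625,"rx":0,"ry":0,"rz":0},{"fingers":0.01,"x":0,"y":0,"z":-0.0625,"rx":0,"ry":0,"rz":0},{"fingers":0.01,"x":0,"y":0,"z":-0.0625,"rx":0,"ry":0,"rz":0},{"fingers":0.01,"x":0,"y":0,"z":-0.02,"rx":0,"ry":0,"rz":0}]' 40
python3 -c "
from h import *
F=frame(82.1,25)
if F.as_matrix()[2,0]>0: print('flip');F=frame(82.1,-25)
M=F.as_matrix();print(M.round(2))
t=np.array([.5255,.1035,.143])+M[:,0]*.005-M[:,2]*.1
print(t);delta(t,F); delta(t,frame(82.1))"
```

```text
clock: 5.42
tcp_pos: [0.4951, -0.1556, 0.2657]
orientation: [2.889, 1.229, 0.009]
contact_force: [0.6, -0.2, -0.9]
grip_width: 0.0182
gripper_force: 39.1
[[ 0.12  0.99 -0.06]
 [ 0.9  -0.14 -0.42]
 [-0.42  0.   -0.91]]
[0.53193149 0.14984927 0.23151769]
clock 5.42 tcp [ 0.4951 -0.1556  0.2657] w 0.0182
 turn deg [ -7.5 -24.3 -35.5]
 shift in current axes [ 0.2455 -0.1854  0.0345] | after turning [ 0.2932 -0.0055 -0.099 ]
clock 5.42 tcp [ 0.4951 -0.1556  0.2657] w 0.0182
 turn deg [  0.3  -0.2 -36. ]
 shift in current axes [ 0.2455 -0.1854  0.0345] | after turning [ 0.3076 -0.0055  0.0342]
```

```bash
python3 -m jog '[{"fingers":0.01,"x":0,"y":0,"z":0,"rx":0,"ry":0,"rz":-9},{"fingers":0.01,"x":0,"y":0,"z":0,"rx":0,"ry":0,"rz":-9},{"fingers":0.01,"x":0,"y":0,"z":0,"rx":0,"ry":0,"rz":-9},{"fingers":0.01,"x":0,"y":0,"z":0,"rx":0,"ry":0,"rz":-9},{"fingers":0.01,"x":0.0615,"y":0,"z":0,"rx":0,"ry":0,"rz":0},{"fingers":0.01,"x":0.0615,"y":0,"z":0,"rx":0,"ry":0,"rz":0},{"fingers":0.01,"x":0.0615,"y":0,"z":0,"rx":0,"ry":0,"rz":0},{"fingers":0.01,"x":0.0615,"y":0,"z":0,"rx":0,"ry":0,"rz":0}]' 40 | head -2
python3 -m jog '[{"fingers":0.01,"x":0.0615,"y":-0.005,"z":0,"rx":0,"ry":0,"rz":0},{"fingers":0.01,"x":0,"y":0,"z":0,"rx":0,"ry":-8.4,"rz":0},{"fingers":0.01,"x":0,"y":0,"z":0,"rx":0,"ry":-8.3,"rz":0},{"fingers":0.01,"x":0,"y":0,"z":0,"rx":0,"ry":-8.3,"rz":0},{"fingers":0.01,"x":0,"y":0,"z":0,"rx":0,"ry":0,"rz":0}]' 40
python3 -c "
from h import *
im,d,c=snap('wrist','w2')
for t in('tray','funnel','channel'):
  for k in r.landmark_of(t,'wrist'): print(t,np.round(k['xyz'],4),round(k['score'],2),proj(c,k['xyz']))
F=frame(82.1,25);M=F.as_matrix();O=np.array([.5255,.1035,.143])
delta(O+M[:,0]*.005-M[:,2]*.008,F)"
```

```text
clock: 6.42
tcp_pos: [0.5271, 0.0907, 0.2621]
clock: 7.05
tcp_pos: [0.5301, 0.1537, 0.2601]
orientation: [2.119, 1.857, -0.472]
contact_force: [-0.1, -0.8, -0.8]
grip_width: 0.0178
gripper_force: 39.1
tray [0.5269 0.1061 0.1399] 0.73 [323. 220.]
funnel [0.5382 0.1967 0.0966] 0.92 [323.  84.]
clock 7.25 tcp [0.531  0.1484 0.2625] w 0.0181
 turn deg [-0.  -0.1 -0.2]
 shift in current axes [0.0142 0.0008 0.1194] | after turning [0.0145 0.0008 0.1194]
```

View pics/w2.png

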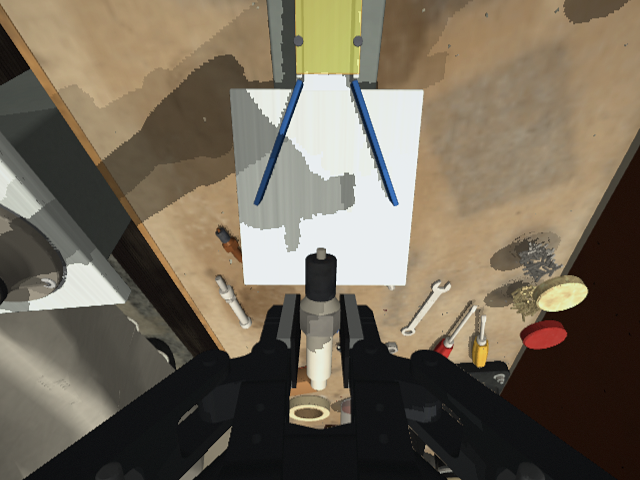

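The plug is held with its dark end (321,250) in line with the tube mouth (328,75), so I'm lowering it.

```bash
python3 -m jog '[{"fingers":0.01,"x":0.014,"y":0.001,"z":0.05,"rx":0,"ry":0,"rz":0},{"fingers":0.01,"x":0,"y":0,"z":0.045,"rx":0,"ry":0,"rz":0},{"fingers":0.01,"x":0,"y":0,"z":0.018,"rx":0,"ry":0,"rz":0},{"fingers":0.01,"x":0,"y":0,"z":0.003,"rx":0,"ry":0,"rz":0},{"fingers":0.01,"x":0,"y":0,"z":0,"rx":0,"ry":0,"rz":0},{"fingers":0.01,"x":0,"y":0,"z":0,"rx":0,"ry":0,"rz":0}]' 40
python3 -c "
from h import *
F=frame(82.1,25);M=F.as_matrix();O=np.array([.5255,.1035,.143])
delta(O+M[:,0]*.005-M[:,2]*.008,F)
d=np.load('pics/w2.npz');c={'mtx':d['K'],'extrinsics':d['T']}
P=np.array([px(d['d'],c,u,v) for u in range(275,380,10) for v in (130,160,190,220,240)]);P=P[P[:,2]>.1]
A=np.c_[P[:,:2],np.ones(len(P))];s=np.linalg.lstsq(A,P[:,2],rcond=None)[0];print(s, 'z at tray',s@[.5255,.1035,1],np.std(A@s-P[:,2]))
# plug tip depth
print(px(d['d'],c,321,250),px(d['d'],c,321,275),px(d['d'],c,319,385))
"
```

```text
clock: 8.0
tcp_pos: [0.5276, 0.1148, 0.1518]
orientation: [2.125, 1.851, -0.467]
contact_force: [0.1, 0.2, -0.3]
grip_width: 0.0178
gripper_force: 39.1
clock 8.0 tcp [0.5276 0.1148 0.1518] w 0.0178
 turn deg [ 0.1 -0.1 -0. ]
 shift in current axes [-0.0017 -0.0005  0.0048] | after turning [-0.0017 -0.0005  0.0048]
[-0.07624272 -0.43694091  0.22759208] z at tray 0.14230314550180106 0.002140788653277455
[0.53523911 0.18552336 0.25162958] [0.53443828 0.1793835  0.2600519 ] [0.52643922 0.1251777  0.28239338]
```

```bash
python3 -m jog '[{"fingers":0.01,"x":0,"y":0,"z":0.006,"rx":0,"ry":0,"rz":0},{"fingers":0.01,"x":0,"y":0,"z":0,"rx":0,"ry":0,"rz":0}]' 40
python3 -m jog '[{"fingers":0.05,"x":0,"y":0,"z":0,"rx":0,"ry":0,"rz":0},{"fingers":0.05,"x":0,"y":0,"z":0,"rx":0,"ry":0,"rz":0},{"fingers":0.05,"x":0,"y":0,"z":0,"rx":0,"ry":0,"rz":0},{"fingers":0.06,"x":0,"y":0,"z":0,"rx":0,"ry":0,"rz":0},{"fingers":0.06,"x":0,"y":0,"z":-0.03,"rx":0,"ry":0,"rz":0},{"fingers":0.06,"x":0,"y":0,"z":-0.05,"rx":0,"ry":0,"rz":0},{"fingers":0.06,"x":0,"y":0,"z":-0.05,"rx":0,"ry":0,"rz":0},{"fingers":0.06,"x":0,"y":0,"z":0,"rx":0,"ry":0,"rz":0}]'
python3 -c "
from h import *
im,d,c=snap('wrist','w3')
for k in r.landmark_of('plug_a','wrist'): print(np.round(k['xyz'],4),round(k['score'],2),proj(c,k['xyz']))
"
```

```text
clock: 8.25
tcp_pos: [0.5262, 0.1116, 0.1451]
orientation: [2.124, 1.85, -0.472]
contact_force: [-1.0, 0.2, -1.1]
grip_width: 0.018
gripper_force: 39.1
clock: 9.25
tcp_pos: [0.536, 0.1688, 0.2661]
orientation: [2.124, 1.853, -0.46]
contact_force: [-1.3, -0.7, -1.0]
grip_width: 0.0606
gripper_force: 0.0
[ 0.5208 -0.3667 -0.0018] 0.73 [346. 351.]
[ 0.3802 -0.0385 -0.0004] 0.66 [232. 248.]
[ 0.4971 -0.2592 -0.003 ] 0.56 [329. 323.]
```

View pics/w3.png

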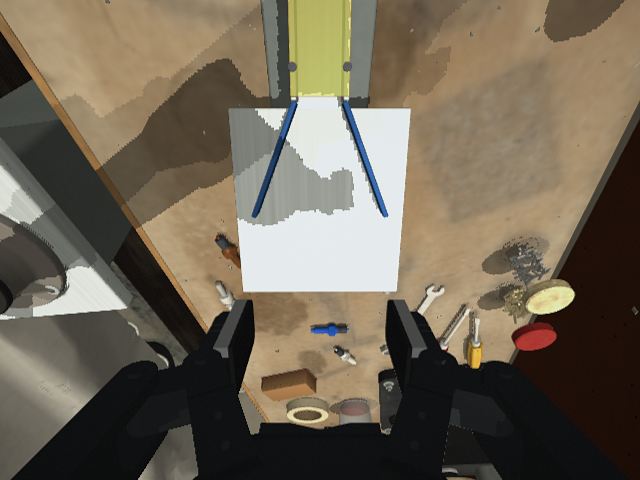

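The tray and funnel are empty, so plug A went into the tube. Next is plug B.

```bash
python3 -m jog '[{"fingers":0.08,"x":0,"y":0,"z":0,"rx":0,"ry":8.4,"rz":0},{"fingers":0.08,"x":-0.06,"y":0,"z":0,"rx":0,"ry":8.3,"rz":0},{"fingers":0.08,"x":-0.06,"y":0,"z":0,"rx":0,"ry":8.3,"rz":0},{"fingers":0.08,"x":-0.06,"y":0,"z":0,"rx":0,"ry":0,"rz":0},{"fingers":0.08,"x":-0.06,"y":0,"z":0,"rx":0,"ry":0,"rz":0},{"fingers":0.08,"x":-0.06,"y":0,"z":0,"rx":0,"ry":0,"rz":0},{"fingers":0.08,"x":-0.06,"y":0,"z":0,"rx":0,"ry":0,"rz":0},{"fingers":0.08,"x":-0.06,"y":0,"z":0,"rx":0,"ry":0,"rz":0}]'
python3 -c "
from h import *
delta([.52,-.3665,.15],frame(121))
im,d,c=snap('side','s1');cv2.imwrite('pics/s1c.png',cv2.resize(im[180:300,240:400,::-1],(640,480)))"
```

```text
clock: 10.35
tcp_pos: [0.4749, -0.2486, 0.2875]
orientation: [-2.368, -2.061, 0.002]
contact_force: [1.2, 0.2, 0.0]
grip_width: 0.0798
gripper_force: 0.0
clock 10.35 tcp [ 0.4749 -0.2486  0.2875] w 0.0798
 turn deg [ -0.1  -0.1 -38.9]
 shift in current axes [-0.1106  0.0613  0.1373] | after turning [-0.1243 -0.022   0.1375]
```

```bash
python3 -m jog '[{"fingers":0.08,"x":-0.055,"y":0.03,"z":0,"rx":0,"ry":0,"rz":0},{"fingers":0.08,"x":-0.045,"y":0.03,"z":0,"rx":0,"ry":0,"rz":0},{"fingers":0.08,"x":0,"y":0,"z":0.025,"rx":0,"ry":0,"rz":-9.7},{"fingers":0.08,"x":0,"y":0,"z":0.025,"rx":0,"ry":0,"rz":-9.7},{"fingers":0.08,"x":0,"y":0,"z":0.025,"rx":0,"ry":0,"rz":-9.7},{"fingers":0.08,"x":0.02,"y":0,"z":0.0,"rx":0,"ry":0,"rz":-9.7},{"fingers":0.08,"x":0,"y":0,"z":0,"rx":0,"ry":0,"rz":0}]'
python3 -c "
from h import *
im,d,c=snap('wrist','w4')
for k in r.landmark_of('plug_b','wrist'): print(np.round(k['xyz'],4),round(k['score'],2),proj(c,k['xyz']))
delta([.52,-.3665,.005],frame(121))"
```

```text
clock: 11.28
tcp_pos: [0.5137, -0.3339, 0.2121]
orientation: [-1.548, -2.729, -0.001]
contact_force: [-0.0, 0.4, 0.7]
grip_width: 0.08
gripper_force: 0.0
[ 0.4937 -0.2572 -0.0027] 0.63 [343. 129.]
[ 0.521  -0.3665 -0.0015] 0.61 [310. 234.]
clock 11.38 tcp [ 0.5146 -0.3355  0.2133] w 0.0802
 turn deg [-0.  -0.  -0.3]
 shift in current axes [-0.0295 -0.011   0.2083] | after turning [-0.0293 -0.0113  0.2083]
```

View pics/w4.png

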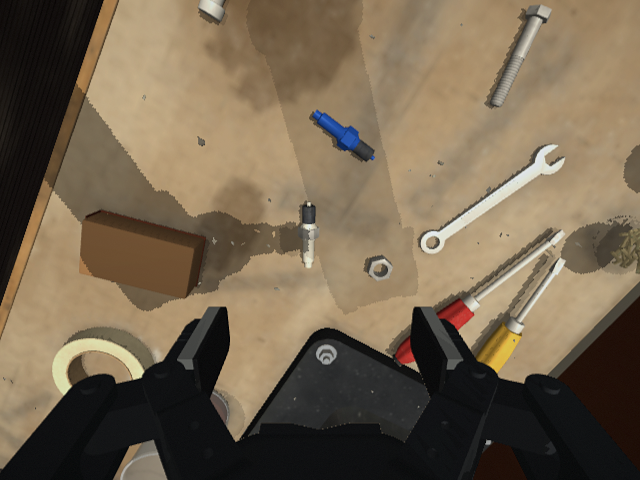

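Plug B: dark end (308,202), white tip (308,268). The blue one at (343,135) is the look-alike, and the nut at (378,267) stays clear with the fingers at 50 mm.

```bash
python3 -c "
from h import *
d=np.load('pics/w4.npz');K,T=d['K'],d['T']
def ray(u,v,z=.0095):
    w=T[:3,:3]@np.linalg.inv(K)@[u,v,1];return T[:3,3]+w*(z-T[2,3])/w[2]
p,q=ray(308,201),ray(308.5,269);v=p-q;m=(p+q)/2;a=np.degrees(np.arctan2(v[1],v[0]))
print(np.linalg.norm(v),m,a)
F=frame(a);delta([*(m+F.as_matrix()[:,0]*.005)[:2],.004],F)"
```

```text
0.07491234007029525 [ 0.51891146 -0.36643254  0.0095    ] 120.69026951382781
clock 11.38 tcp [ 0.5146 -0.3355  0.2133] w 0.0802
 turn deg [-0. -0.  0.]
 shift in current axes [-0.0239 -0.0119  0.2093] | after turning [-0.0238 -0.0121  0.2093]
```

```bash
python3 -m jog '[{"fingers":0.05,"x":-0.024,"y":-0.012,"z":0.02,"rx":0,"ry":0,"rz":0},{"fingers":0.05,"x":0,"y":0,"z":0.05,"rx":0,"ry":0,"rz":0},{"fingers":0.05,"x":0,"y":0,"z":0.05,"rx":0,"ry":0,"rz":0},{"fingers":0.05,"x":0,"y":0,"z":0.05,"rx":0,"ry":0,"rz":0},{"fingers":0.05,"x":0,"y":0,"z":0.025,"rx":0,"ry":0,"rz":0},{"fingers":0.05,"x":0,"y":0,"z":0,"rx":0,"ry":0,"rz":0}]' 40
python3 -c "
from h import *
F=frame(120.7);delta([*(np.array([.5189,-.3664])+F.as_matrix()[:2,0]*.005),.004],F)"
```

```text
clock: 12.12
tcp_pos: [0.5157, -0.3619, 0.0168]
orientation: [-1.55, -2.728, 0.001]
contact_force: [-0.8, -0.2, 1.7]
grip_width: 0.0501
gripper_force: 0.0
clock 12.12 tcp [ 0.5157 -0.3619  0.0168] w 0.0501
 turn deg [-0.2 -0.2  0.1]
 shift in current axes [-0.0005  0.0005  0.0128] | after turning [-0.0005  0.0004  0.0128]
```

```bash
python3 -m jog '[{"fingers":0.05,"x":0,"y":0,"z":0.012,"rx":0,"ry":0,"rz":0},{"fingers":0.01,"x":0,"y":0,"z":0,"rx":0,"ry":0,"rz":0},{"fingers":0.01,"x":0,"y":0,"z":0,"rx":0,"ry":0,"rz":0},{"fingers":0.01,"x":0,"y":0,"z":0,"rx":0,"ry":0,"rz":0},{"fingers":0.01,"x":0,"y":0,"z":0,"rx":0,"ry":0,"rz":0},{"fingers":0.01,"x":0,"y":0,"z":0,"rx":0,"ry":0,"rz":0}]' 40
python3 -m jog '[{"fingers":0.01,"x":0,"y":0,"z":-0.05,"rx":0,"ry":0,"rz":0},{"fingers":0.01,"x":0,"y":0,"z":-0.0625,"rx":0,"ry":0,"rz":0},{"fingers":0.01,"x":0,"y":0,"z":-0.0625,"rx":0,"ry":0,"rz":0},{"fingers":0.01,"x":0,"y":0,"z":-0.0625,"rx":0,"ry":0,"rz":0},{"fingers":0.01,"x":0,"y":0,"z":-0.02,"rx":0,"ry":0,"rz":9.6},{"fingers":0.01,"x":0,"y":0,"z":0,"rx":0,"ry":0,"rz":9.6},{"fingers":0.01,"x":0,"y":0,"z":0,"rx":0,"ry":0,"rz":9.7},{"fingers":0.01,"x":0,"y":0,"z":0,"rx":0,"ry":0,"rz":9.7}]' 40
python3 -c "
from h import *
delta([.5318,.1505,.262],frame(82.1))"
```

```text
clock: 12.88
tcp_pos: [0.5178, -0.3624, 0.0079]
orientation: [1.549, 2.732, 0.0]
contact_force: [-0.8, 1.3, 6.5]
grip_width: 0.0177
gripper_force: 41.2
clock: 13.88
tcp_pos: [0.5171, -0.3617, 0.2644]
orientation: [-2.371, -2.061, -0.0]
contact_force: [-0.5, 0.7, -0.3]
grip_width: 0.0179
gripper_force: 40.4
clock 13.88 tcp [ 0.5171 -0.3617  0.2644] w 0.0179
 turn deg [-0.  -0.  -0.1]
 shift in current axes [ 0.5093 -0.0567  0.0026] | after turning [ 0.5094 -0.0558  0.0024]
```

```bash
python3 -m jog '[{"fingers":0.01,"x":0.06,"y":-0.007,"z":0,"rx":0,"ry":0,"rz":0},{"fingers":0.01,"x":0.06,"y":-0.007,"z":0,"rx":0,"ry":0,"rz":0},{"fingers":0.01,"x":0.06,"y":-0.007,"z":0,"rx":0,"ry":0,"rz":0},{"fingers":0.01,"x":0.06,"y":-0.007,"z":0,"rx":0,"ry":0,"rz":0},{"fingers":0.01,"x":0.06,"y":-0.007,"z":0,"rx":0,"ry":0,"rz":0},{"fingers":0.01,"x":0.06,"y":-0.007,"z":0,"rx":0,"ry":0,"rz":0},{"fingers":0.01,"x":0.06,"y":-0.007,"z":0,"rx":0,"ry":0,"rz":0},{"fingers":0.01,"x":0.06,"y":-0.007,"z":0,"rx":0,"ry":0,"rz":0}]' 40 | head -2
python3 -m jog '[{"fingers":0.01,"x":0.03,"y":0,"z":0,"rx":0,"ry":0,"rz":0},{"fingers":0.01,"x":0,"y":0,"z":0,"rx":0,"ry":-8.4,"rz":0},{"fingers":0.01,"x":0,"y":0,"z":0,"rx":0,"ry":-8.3,"rz":0},{"fingers":0.01,"x":0,"y":0,"z":0,"rx":0,"ry":-8.3,"rz":0},{"fingers":0.01,"x":0,"y":0,"z":0,"rx":0,"ry":0,"rz":0}]' 40
python3 -c "
from h import *
snap('wrist','w5')
F=frame(82.1,25)
delta([.5262,.1116,.1451],F)"
```

```text
clock: 14.88
tcp_pos: [0.5255, 0.1231, 0.2646]
clock: 15.5
tcp_pos: [0.5293, 0.1542, 0.2627]
orientation: [2.115, 1.86, -0.472]
contact_force: [-0.7, -0.2, -0.9]
grip_width: 0.0175
gripper_force: 40.5
clock 15.55 tcp [0.5296 0.1519 0.2636] w 0.0178
 turn deg [ 0.1 -0.   0.3]
 shift in current axes [0.0134 0.002  0.1244] | after turning [0.0135 0.0021 0.1244]
```

View pics/w5.png

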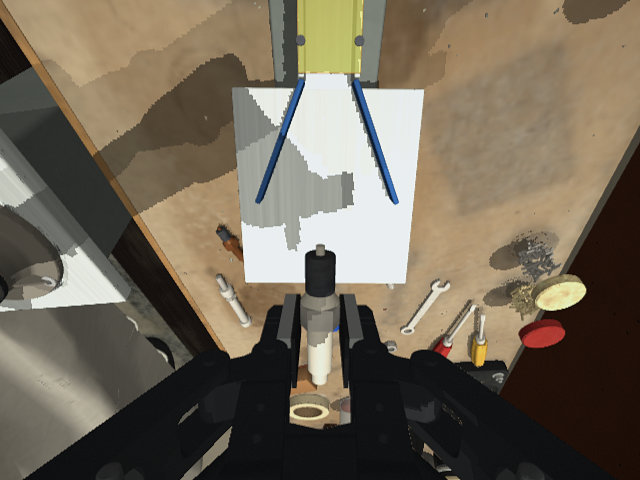

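Plug B is held the same way as A was: dark end at (320,250), pointing down the rail. I'm lowering it to the same place.

```bash
python3 -m jog '[{"fingers":0.01,"x":0.0135,"y":0.002,"z":0.05,"rx":0,"ry":0,"rz":0},{"fingers":0.01,"x":0,"y":0,"z":0.045,"rx":0,"ry":0,"rz":0},{"fingers":0.01,"x":0,"y":0,"z":0.018,"rx":0,"ry":0,"rz":0},{"fingers":0.01,"x":0,"y":0,"z":0.009,"rx":0,"ry":0,"rz":0},{"fingers":0.01,"x":0,"y":0,"z":0,"rx":0,"ry":0,"rz":0},{"fingers":0.01,"x":0,"y":0,"z":0,"rx":0,"ry":0,"rz":0}]' 40
python3 -m jog '[{"fingers":0.05,"x":0,"y":0,"z":0,"rx":0,"ry":0,"rz":0},{"fingers":0.05,"x":0,"y":0,"z":0,"rx":0,"ry":0,"rz":0},{"fingers":0.05,"x":0,"y":0,"z":0,"rx":0,"ry":0,"rz":0},{"fingers":0.06,"x":0,"y":0,"z":0,"rx":0,"ry":0,"rz":0},{"fingers":0.06,"x":0,"y":0,"z":-0.03,"rx":0,"ry":0,"rz":0},{"fingers":0.06,"x":0,"y":0,"z":-0.05,"rx":0,"ry":0,"rz":0},{"fingers":0.06,"x":0,"y":0,"z":-0.05,"rx":0,"ry":0,"rz":0},{"fingers":0.06,"x":-0.03,"y":0,"z":-0.03,"rx":0,"ry":0,"rz":0}]'
python3 -m jog '[{"fingers":0.06,"x":-0.06,"y":0,"z":0,"rx":0,"ry":8,"rz":0},{"fingers":0.06,"x":-0.06,"y":0,"z":0,"rx":0,"ry":8,"rz":0},{"fingers":0.06,"x":-0.06,"y":0,"z":0,"rx":0,"ry":8,"rz":0},{"fingers":0.06,"x":-0.06,"y":0,"z":0,"rx":0,"ry":0,"rz":0},{"fingers":0.06,"x":-0.06,"y":0,"z":0,"rx":0,"ry":0,"rz":0},{"fingers":0.06,"x":0,"y":0,"z":0,"rx":0,"ry":0,"rz":0}]'
python3 - <<'E'
from h import *
im,d,c=snap('top','t2');i2,d2,c2=snap('side','s2')
for n,cc in(('top',c),):
  for k in r.landmark_of('plug_a',n): print(np.round(k['xyz'],4),round(k['score'],2),proj(cc,k['xyz']))
f=lambda a,u,v:cv2.resize(a[v-37:v+38,u-50:u+50],(780,290) if 0 else (400,300),interpolation=cv2.INTER_CUBIC)
T=cv2.imread('pics/top0.png');t=im[:,:,::-1];s=i2[:,:,::-1];S=cv2.imread('pics/side0.png')
cv2.imwrite('pics/f.png',np.vstack([np.hstack([f(T,245,190),f(t,245,190)]),np.hstack([f(S,318,225),f(s,318,225)])]))
E
```

```text
clock: 16.3
tcp_pos: [0.5272, 0.1114, 0.149]
orientation: [2.123, 1.853, -0.467]
contact_force: [-0.2, 1.5, -0.2]
grip_width: 0.0176
gripper_force: 40.5
clock: 17.3
tcp_pos: [0.5324, 0.1551, 0.307]
orientation: [2.116, 1.859, -0.467]
contact_force: [0.1, 0.0, 0.7]
grip_width: 0.0603
gripper_force: 0.0
clock: 18.05
tcp_pos: [0.4914, -0.1425, 0.3608]
orientation: [2.366, 2.047, -0.02]
contact_force: [-0.8, 0.8, 0.5]
grip_width: 0.0603
gripper_force: 0.0
[ 0.4959 -0.2622 -0.001 ] 0.62 [402. 271.]
```

View pics/f.png

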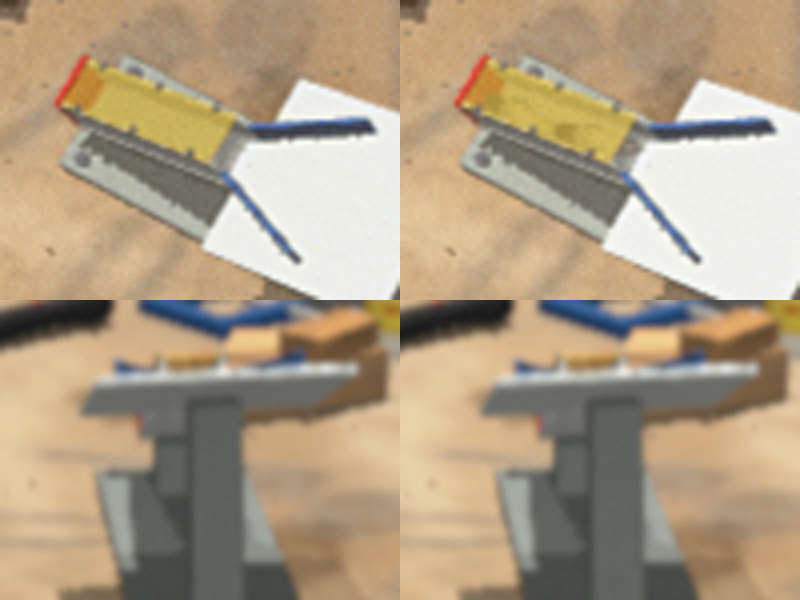

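```bash
python3 - <<'E'
from h import *
a=np.load('pics/top0.npz');b=np.load('pics/t2.npz');c={'mtx':a['K'],'extrinsics':a['T']}
X=-frame(82.1,25).as_matrix()[:,0];Z=-frame(82.1,25).as_matrix()[:,2];Y=np.cross(Z,X)
O=np.array([.5255,.1035,.143])-X*.255
g=lambda i:i['im'].astype(np.float32).mean(2)
K,T=a['K'],np.linalg.inv(a['T'])
for x in range(-5,170,6):
    row=[]
    for y in(-10,-5,0,5,10):
        q=K@(T@np.r_[O+X*x/1e3+Y*y/1e3+Z*.01,1])[:3];q=(q/q[2]).astype(np.float32)
        s=lambda i:cv2.remap(g(i),q[:1].reshape(1,1),q[1:2].reshape(1,1),cv2.INTER_LINEAR)[0,0]
        row.append(int(s(b)-s(a)))
    print(x,row)
t=b['im'][165:205,200:265,::-1]
cv2.imwrite('pics/z.png',cv2.resize(t,(780,480),interpolation=cv2.INTER_CUBIC))
E
```

```text
-5 [6, 0, 3, 0, 3]
1 [2, 3, -1, 2, 7]
7 [-4, -19, -19, -6, 2]
13 [-9, -21, -19, -4, 4]
19 [-6, -10, -4, -6, 3]
25 [0, -2, 0, -7, 1]
31 [-3, 3, 4, -5, 0]
37 [2, 2, 3, -5, 2]
43 [-1, 3, 1, 0, 6]
49 [4, 2, 0, 4, 7]
55 [1, -2, -3, 1, 4]
61 [-4, -1, -4, 0, 5]
67 [-2, -6, -8, 4, 4]
73 [-8, -30, -28, -2, 4]
79 [-10, -32, -27, -5, 5]
85 [-7, -22, -18, -13, 2]
91 [-2, -14, -8, -3, 3]
97 [-1, -8, -2, -2, -4]
103 [-1, -3, 4, 0, -7]
109 [1, -4, 4, 1, 0]
115 [1, -5, 0, 0, 0]
121 [7, 0, 6, 0, 0]
127 [4, 0, -1, -1, -1]
133 [2, -1, -12, -4, -6]
139 [5, 8, -16, -14, -5]
145 [2, 2, -6, -20, 5]
151 [3, 2, 4, 5, 3]
157 [2, 2, 1, 2, 2]
163 [3, 1, 3, 4, 1]
169 [4, 3, 3, 2, 3]
```

View pics/z.png

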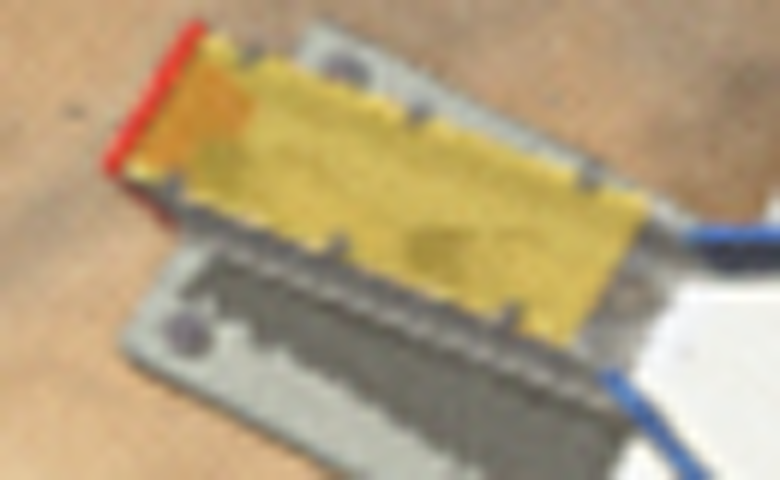

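The dark threads show at channel x ≈ 4–20 mm and 71–89 mm. That puts plug A against the stop and plug B right behind it, threads first, with its tip at about 142–147 mm, inside the tube.

```bash
python3 -c "
from bench import r
print(r.hand_in())"
```

```text
the job is handed in; nothing more can be done
None
```

I handed the job in: both white spark plugs lie in the tube threads first, one against the red stop and the other right behind it, and I left the look-alikes alone; the hand-in returned no verdict.

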